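Unpack the rack tier and press it onto its studded base

ROBOT

A 6-joint arm with a two-finger parallel gripper is mounted at the origin on the work surface. World frame = base frame: x ahead of the robot, y to its left, z up, the work surface at z = 0. Lengths are in m, angles in rad, forces in N, time in s.
With the tool pointing down it reaches from about 0.325 to 0.9 m from the base axis. Payload 6.1 kg.
Tool frame: the origin (TCP) lies on the centre line of the jaws, within the pads' length; the fingertips stand 17 mm ahead of it and the grasp point (between the pads) lies 2 mm behind it (env.nose_length is the distance from the TCP to the fingertips, in m); z points along the fingers, y is the line along which they close (so a half turn about z gives the same grasp; the last joint's range is limited). The gripper opens to 87 mm and grips with 3 to 60 N. Pads are 19 mm wide; open, the fingers measure 117 mm over their backs; the gripper's body (75 mm by 190 mm) begins 51 mm behind the grasp point.
Start: joints at [-1.377, 0.22, 1.526, -0, 1.395, -0.126], TCP at [0.196, -0.593, 0.24] pointing down, gripper open.
Joint ranges: [-2.98, 2.98], [-0.91, 2.08], [0.09, 2.57], [-1.24, 4.39], [0.2, 2.65], [-2.68, 2.68]. Speed limits (rad/s): [2.57, 2.57, 3.01, 3.14, 3.14, 3.14].

INTERFACE

Orientations are given as [roll, pitch, yaw] about the fixed x, y, z axes, in that order (R = Rz(yaw) Ry(pitch) Rx(roll)).
In Python, from cell import telemetry, viewer, env gives the robot as it stands.
- The arm moves only by the shell command python3 -m crank 'ROWS'. ROWS is text: rows parted by semicolons, each of 7 numbers parted by spaces: the turn, a rotation vector about the tool's x, y, z normalised to -1 to 1, where 1 is 1.5 rad, then the shift along the tool's x, y, z normalised to -1 to 1, where 1 is 80 cm, then the closure, from 0 (fully open) to 1 (shut). In form: rx ry rz tx ty tz fingers; .... A call has 1 to 8 rows; each row is the pose to reach, as a shift and turn from the pose commanded when the call began, along the tool's axes at that moment; what a row does not reach only later rows make up. A row lasts 1/8 s, in which the tool goes at most 62.5 mm and 10.7 degrees, less where a joint would pass 70% of its speed; a pose out of reach is approached as far as the arm can. A call with a number of a shift or a turn outside -1 to 1 is refused whole. A call with a gripper value outside its range is refused whole. The fingers move at their own pace and stop on an object; the grip force is fixed at half the most. Time passes only in rows, so rows that repeat a pose let the fingers close. It gives the time, the measured TCP pose, the force, the opening and the grip force at its end, in the units of the state.
- telemetry.observe(): the state, without advancing time (a new reading comes with each control period).
- viewer.capture(name): name is "side" or "top" or "wrist"; returns a dict with "frame" (420x560x3 uint8, blue, green, red), "intrinsics" (3x3 intrinsics, pixels), "cam_to_world" (4x4, takes a point from camera to world coordinates); the wrist camera has in their place "hand_eye" (4x4, takes a point from camera to tool coordinates, whose origin is the TCP and whose axes are the flange's). Camera axes: x right, y up, looking along -z (the intrinsics and any distortion apply to the point x, -y, -z); pixel columns grow to the right and rows downward; lengths in m; the calibration is good to about 2 mm. A picture is of the moment at which its call begins: read the wrist's pose just before it. There is no depth.
- env.close_job(): hands the job in; it is judged then, once.
The state is a dict: "time_s": time; "joints": joint angles; "qvel": joint speeds; "joint_efforts": joint torques, N m; "eef_pos": TCP position; "ee_rot": TCP orientation; "contact_force": force on the tool from outside, world axes, zero at the start; "torque": the same for the moment, N m; "width": finger opening in m; "grasp_force": force on a finger pad.
Only numpy, scipy, OpenCV 4.12 (cv2) and the standard library are available. Lean on these libraries where they do the work, as an engineer would, in place of code of your own. Each camera call takes 0.05 s, during which the arm holds its last target. There are 200 camera calls.

TASK

Fold both flaps of the small carton well back, past upright, lift out the white rack tier that stands on edge inside, and lay it flat on the bench with its square sockets down and let go of it. Then take it up again and press it down onto the studded rack base, lined up with it, until it sits fully home; do not drop it onto the base. Leave the three vials and the steel weight where they stand.

Things in the scene. Friction and masses are not known exactly. Their poses are not given: they have to be found in the camera images.
- carton: Open-topped cardboard carton fixed to the bench, 160 (its x) x 132 (its y) x 68 mm high, walls and floor 4 mm; origin at the centre of its underside, z up. It stands left or right in front of the robot, the rack base on the other side. Its two flaps hinge along the long rims, which run along its x.
- carton_mouth (a point): Centre of the carton's mouth, level with the rims, 68 mm above the bench, axes as the carton. The flap hinges lie at y = +66 mm (left flap) and y = -66 mm (right flap) from it.
- flap_left (a joint): Angle of the carton flap hinged on the +y rim, in rad: 0 = closed, flat over the mouth; 1.57 = upright; 3.14 = folded out level; stop at 3.3. The flap is a 156 x 60 x 3 mm card; its hinge has a little friction (about 0.035 N m), so it stays where it is left. Starts half open, 0.95 to 1.3.
- flap_right (a joint): The same for the flap hinged on the -y rim.
- tier: Loose white plastic rack tier, 116 (x) x 60 (y) x 42 mm (z), 0.12 to 0.2 kg; origin at the centre of its socketed underside, z towards its top. Starts on edge on the carton's floor, near its middle: x level, roughly along the carton, y vertical (its upper edge 64 mm above the bench), z level, the 42 mm thickness across the carton. Fits the base either way round (half turn).
- tier_top (a point): Centre of the tier's top, 42 mm along its z from its origin. The top has four open bays, 24 x 52 mm and 22 mm deep, between 4 mm walls, one of them across the middle. The underside instead has 4 x 2 square sockets of 24 mm, 28 mm apart, 16 mm deep, with 4 mm walls.
- rack_base: White plastic rack base fixed to the bench: slab 116 (x) x 60 (y) x 20 mm carrying 4 x 2 round studs, 21 mm in diameter, 13 mm high (upper 5 mm tapered to 16 mm), 28 mm apart; origin at the centre of its underside, z up. The studs have 1.5 mm play all round in the tier's sockets.
- base_seat (a point): Centre of the slab's top, 20 mm above the bench, between the studs: the tier's origin lies here when fully home, axes parallel to the base. Sprung ribs on the outer (y) sides of the four corner studs grip the tier: under its own weight it stops about 7 mm high; a straight push of 10 to 20 N sends it home, where it stays.
- clear_spot (a point): Centre of a clear patch of bench, at least 140 x 140 mm, straight in front of the robot between carton and base: room to lay the tier down. A fixed point on the bench, axes as the robot base.
- vial_a: Bystander: white-capped vial, 28 mm in diameter, 55 mm high; origin at the centre of its foot.
- vial_b: Bystander: a second vial like it.
- vial_c: Bystander: black-capped vial, 24 mm in diameter, 45 mm high; origin at the centre of its foot.
- cal_weight: Bystander: steel calibration weight, 38 mm in diameter, 48 mm high; origin at the centre of its foot.
Mind the look-alikes: they are no part of the job. Leave any purple or yellow look-alike of the carton alone.

How it is judged:
By the outcome, as a careful person would: the job done as asked, in the order asked, and still so for the second after the job is handed in, with the robot touching nothing.
It also fails if it takes over 70 s, if anything falls off the work surface, if the arm or the gripper's body presses on something with over 40 N, if the wrist force passes 120 N, or if a joint passes its speed limit or range.

## Working session

There is one attempt and no reset: what is moved stays moved. The work goes in short steps, Python scripts to look and compute and a shell command to move; the robot and the scene stay as the last step left them, time stands still between calls to the robot, and variables do not carry over. Pictures are saved under pics/ and viewed, at most 13 in all, crops included, and the job is handed in when it is done.

```bash
ls; mkdir -p pics
python3 - <<'E'
from cell import telemetry, viewer, env
import cv2,numpy as np
np.set_printoptions(precision=4,suppress=True)
s=telemetry.observe();print(s)
for n in("side","top"):
    c=viewer.capture(n);cv2.imwrite(f"pics/{n}0.png",c["frame"]);np.savez(f"{n}.npz",K=c["intrinsics"],T=c["cam_to_world"]);print(n,c["intrinsics"],c["cam_to_world"],[k for k in c])
c=viewer.capture("wrist");print(c["hand_eye"],c["intrinsics"],[k for k in c])
E
```

```text
pics
{'time_s': 0.0, 'joints': array([-1.3771,  0.2212,  1.5276, -0.    ,  1.3947, -0.1261]), 'qvel': array([-0.0009,  0.0005,  0.0019, -0.0001, -0.0002, -0.0009]), 'joint_efforts': array([ -0.0001, -49.4604, -38.7376,   0.0697,   0.0569,  -0.0001]), 'eef_pos': array([ 0.1964, -0.5927,  0.2384]), 'ee_rot': array([-3.1397, -0.0002,  0.3198]), 'contact_force': array([ 0.2576,  0.075 , -0.4005]), 'torque': array([-0.0079, -0.0646,  0.0141]), 'grasp_force': 0.0, 'width': 0.08688857781695297}
side [[513.5665   0.     277.0844]
 [  0.     513.5665 207.069 ]
 [  0.       0.       1.    ]] [[ 0.9886  0.1134 -0.0987  0.366 ]
 [-0.1504  0.7597 -0.6326 -0.8666]
 [ 0.0032  0.6403  0.7682  1.1802]
 [ 0.      0.      0.      1.    ]] ['frame', 'intrinsics', 'cam_to_world']
top [[380.8243   0.     275.2936]
 [  0.     380.8243 213.4184]
 [  0.       0.       1.    ]] [[-0.0271  0.9857 -0.1664  0.3489]
 [-0.9996 -0.0263  0.007   0.0844]
 [ 0.0025  0.1665  0.986   1.009 ]
 [ 0.      0.      0.      1.    ]] ['frame', 'intrinsics', 'cam_to_world']
[[ 0.0005  0.9602  0.2794  0.0766]
 [ 1.     -0.0008  0.001  -0.0002]
 [ 0.0012  0.2794 -0.9602 -0.1449]
 [ 0.      0.      0.      1.    ]] [[340.95     0.     278.1531]
 [  0.     340.95   208.075 ]
 [  0.       0.       1.    ]] ['frame', 'intrinsics', 'hand_eye']
```

View pics/top0.png

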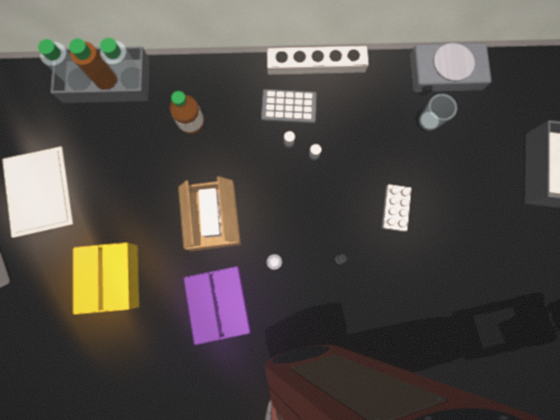

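View pics/side0.png

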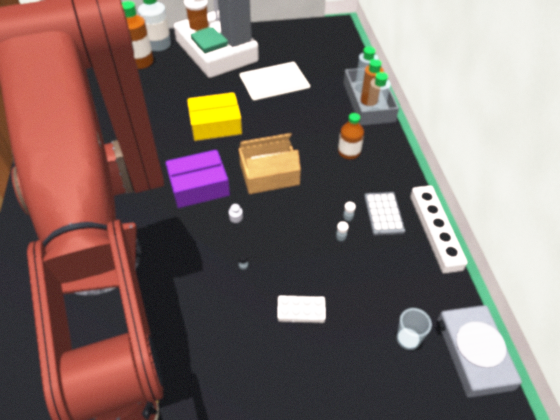

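The top view shows the carton at about (209,214), with its flaps on the left and right and the white tier standing inside. The rack base is at (397,208), the white vials at (289,137) and (315,150), the weight at (274,262) and the black vial at (341,259). The side view shows the carton at (270,165) and the base at (301,309).

```bash
cat > h.py <<'E'
import numpy as np,cv2
from scipy.spatial.transform import Rotation as R
np.set_printoptions(precision=4,suppress=True)
def cam(n):
    d=np.load(n+".npz");return d["K"],d["T"]
def ray(KT,uv):
    K,T=KT;u,v=uv
    d=np.array([(u-K[0,2])/K[0,0],-(v-K[1,2])/K[1,1],-1.]);return T[:3,3],T[:3,:3]@d
def onz(KT,uv,z):
    o,d=ray(KT,uv);return o+d*(z-o[2])/d[2]
def proj(KT,P):
    K,T=KT;P=np.atleast_2d(P);p=(P-T[:3,3])@T[:3,:3]
    return np.c_[K[0,0]*p[:,0]/-p[:,2]+K[0,2],K[1,1]*-p[:,1]/-p[:,2]+K[1,2]]
def tri(obs):  # [(KT,uv)..]
    A=np.zeros((3,3));b=np.zeros(3)
    for KT,uv in obs:
        o,d=ray(KT,uv);d=d/np.linalg.norm(d);M=np.eye(3)-np.outer(d,d);A+=M;b+=M@o
    return np.linalg.solve(A,b)
def pose(s): 
    T=np.eye(4);T[:3,:3]=R.from_euler("xyz",s["ee_rot"]).as_matrix();T[:3,3]=s["eef_pos"];return T
def wrist(name):
    from cell import telemetry,viewer
    s=telemetry.observe();c=viewer.capture("wrist")
    cv2.imwrite(f"pics/{name}.png",c["frame"]);np.savez(name+".npz",K=c["intrinsics"],T=pose(s)@c["hand_eye"]);return c["frame"]
def go(p,rpy,cmd=None):
    """row numbers from present pose to target"""
    from cell import telemetry
    T=pose(telemetry.observe());
    r=(R.from_matrix(T[:3,:3]).inv()*R.from_euler("xyz",rpy)).as_rotvec()/1.5
    t=T[:3,:3].T@(np.array(p)-T[:3,3])/.8
    return np.r_[r,t]
E
python3 - <<'E'
from h import *
t=cam("top")
for n,uv,z in(("carton",(209,214),.068),("base",(397,208),.033),("va",(289,137),.05),("vb",(315,150),.05),("w",(274,262),.04),("vc",(341,259),.04)):
    print(n,onz(t,uv,z))
print(go([.33,.19,.36],[np.pi,0,0]))
E
```

```text
carton [0.5107 0.2438 0.068 ]
base [ 0.5195 -0.2401  0.033 ]
va [0.7147 0.0359 0.05  ]
vb [ 0.677  -0.0313  0.05  ]
w [0.3882 0.0842 0.04  ]
vc [ 0.3911 -0.0855  0.04  ]
[-0.001   0.0001  0.2132  0.4662 -0.8767 -0.1503]
```

Run:
```python
from h import *
print(go([.55,-.2,.28],[np.pi,0,0]))
```

```text
[-0.001   0.0001  0.2132  0.574  -0.3273 -0.0511]
```

```bash
python3 -m crank '-0.001 0 0.213 0.574 -0.327 -0.051 0;-0.001 0 0.213 0.574 -0.327 -0.051 0;-0.001 0 0.213 0.574 -0.327 -0.051 0;-0.001 0 0.213 0.574 -0.327 -0.051 0;-0.001 0 0.213 0.574 -0.327 -0.051 0;-0.001 0 0.213 0.574 -0.327 -0.051 0;-0.001 0 0.213 0.574 -0.327 -0.051 0;-0.001 0 0.213 0.574 -0.327 -0.051 0'
python3 - <<'E'
from h import *
wrist("wb")
print(go([.55,.19,.34],[np.pi,0,0]))
E
```

```text
time_s: 1.15
eef_pos: [0.5311, -0.2211, 0.278]
ee_rot: [3.14, -0.0, 0.0]
contact_force: [1.2, -0.8, 0.5]
width: 0.0869
grasp_force: 0.0
[-0.0016 -0.003   0.0034  0.0211 -0.5063 -0.0752]
```

```bash
python3 -m crank '0 0 0 0.02 -0.506 -0.075 0;0 0 0 0.02 -0.506 -0.075 0;0 0 0 0.02 -0.506 -0.075 0;0 0 0 0.02 -0.506 -0.075 0;0 0 0 0.02 -0.506 -0.075 0;0 0 0 0.02 -0.506 -0.075 0;0 0 0 0.02 -0.506 -0.075 0;0 0 0 0.02 -0.506 -0.075 0'
python3 - <<'E'
from h import *
a=cv2.imread("pics/wb.png");b=wrist("wc")
# second base/ carton view composite halves
cv2.imwrite("pics/comb1.png",np.hstack([a[:,80:480],b[:,80:480]]))
E
```

```text
time_s: 2.2
eef_pos: [0.5456, 0.1842, 0.3374]
ee_rot: [3.14, -0.0, 0.004]
contact_force: [0.5, -0.0, -0.6]
width: 0.087
grasp_force: 0.0
```

View pics/comb1.png

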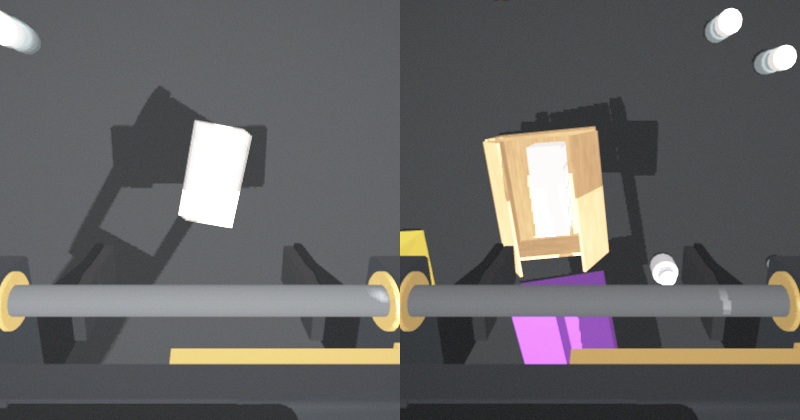

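The left half is the base view, with the saturated white base spanning (180–250, 120–228). The right half shows the carton: its rim corners are near (500,140), (583,128) and (520,260), and the tier is at (530–572, 143–235). Next I'll fit the base silhouette and enlarge the carton.

```bash
cat > fit.py <<'E'
from h import *
from scipy.optimize import minimize
def basepts():
    g=[[sx*.058,sy*.03,z] for sx in(-1,1) for sy in(-1,1) for z in(0,.02)]
    parts=[np.array(g)]
    th=np.linspace(0,2*np.pi,24,endpoint=False)
    for i in range(4):
        for j in range(2):
            c=[(i-1.5)*.028,(j-.5)*.028]
            parts.append(np.vstack([np.c_[c[0]+r*np.cos(th),c[1]+r*np.sin(th),0*th+z] for r,z in((.0105,.02),(.0105,.028),(.008,.033))]))
    return parts
S=4
def render(KT,parts,pose6,shape,roi):
    Rm=R.from_euler("xyz",pose6[3:]).as_matrix();m=np.zeros(((roi[3]-roi[1])*S,(roi[2]-roi[0])*S),np.uint8)
    for p in parts:
        q=proj(KT,p@Rm.T+pose6[:3])
        q=(q+.5-np.array(roi[:2]))*S-.5
        h=cv2.convexHull(np.round(q*16).astype(np.int32));cv2.fillConvexPoly(m,h,255,shift=4)
    return m
def soft(m): return cv2.GaussianBlur(m.astype(np.float32)/255,(0,0),4)
def target(img,roi,th):
    g=cv2.cvtColor(img,cv2.COLOR_BGR2GRAY)[roi[1]:roi[3],roi[0]:roi[2]]
    g=cv2.resize(g,None,fx=S,fy=S,interpolation=cv2.INTER_CUBIC)
    return ((g>th)*255).astype(np.uint8)
E
python3 - <<'E'
from fit import *
views=[("wb","pics/wb.png",(230,90,370,260),170),("top","pics/top0.png",(370,170,425,245),130),("side","pics/side0.png",(265,285,340,335),140)]
P=basepts();D=[]
for n,f,roi,th in views:
    im=cv2.imread(f);D.append((cam(n),roi,soft(target(im,roi,th))))
    print(n,target(im,roi,th).mean()/255)
def cost(x,sel):
    p=np.array([x[0],x[1],x[2]/1 if len(x)>3 else 0,0,0,x[-1]])
    return sum(((soft(render(KT,P,p,None,roi))-t)**2).sum()/t.sum() for KT,roi,t in [D[k] for k in sel])
for sel in([0],[1],[2],[0,1,2]):
    for x0 in([.52,-.24,-.15],[.52,-.24,0,-.15]):
        if len(sel)==1 and len(x0)==4: continue
        sx=np.array([x0]+[np.array(x0)+np.eye(len(x0))[i]*(.008 if i<len(x0)-1 else .08) for i in range(len(x0))])
        r=minimize(cost,x0,args=(sel,),method="Nelder-Mead",options=dict(initial_simplex=sx,xatol=1e-5,fatol=1e-6,maxiter=300));print(sel,r.x,r.fun)
a=cv2.imread("pics/wc.png")[100:300,150:310];a=cv2.resize(a,None,fx=3,fy=3,interpolation=cv2.INTER_CUBIC)[:600]
b=cv2.imread("pics/top0.png")[165:260,170:250];b=cv2.resize(b,None,fx=4,fy=4,interpolation=cv2.INTER_CUBIC)
o=np.zeros((600,800,3),np.uint8);o[:600,:480]=a;o[:380,480:800]=b
cv2.imwrite("pics/comb2.png",o)
E
```

```text
wb 0.24060399159663864
top 0.26386363636363636
side 0.3333833333333333
[0] [ 0.5302 -0.2395 -0.1949] 0.0941048189997673
[1] [ 0.5255 -0.2469 -0.1807] 0.0019372053211554885
[2] [ 0.5261 -0.2438 -0.1775] 0.015912750735878944
[0, 1, 2] [ 0.5271 -0.2442 -0.1728] 0.18137872219085693
[0, 1, 2] [ 0.5269 -0.244   0.0018 -0.1714] 0.17756009101867676
```

View pics/comb2.png

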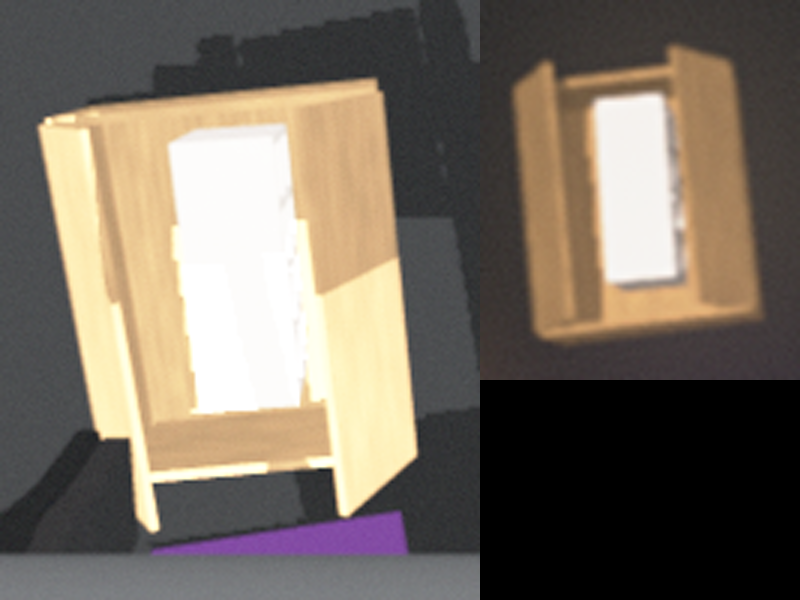

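The left panel (wrist view) shows the right flap's hinge running (380,85)–(417,457) and its free edge (290,100)–(343,515). The left flap's hinge runs (42,122)–(100,437). The tier stands at (170–300, 125–410), and its openings show as scallops on the right (-y) face. Next I'll fit the carton by silhouette in all three views.

```bash
cat > fitc.py <<'E'
from fit import *
def box(lo,hi): return np.array([[x,y,z] for x in(lo[0],hi[0]) for y in(lo[1],hi[1]) for z in(lo[2],hi[2])])
def flap(s,a): # s=+1 left
    c,n=np.array([-s*np.cos(a),np.sin(a)]),np.array([s*np.sin(a),np.cos(a)])  # along, normal in (y,z)
    return np.array([[x,s*.066+c[0]*l+n[0]*t,.068+c[1]*l+n[1]*t] for x in(-.078,.078) for l in(0,.06) for t in(0,.003)])
def cparts(aL,aR): return [box((-.08,-.066,0),(.08,.066,.068)),flap(1,aL),flap(-1,aR)]
def mask(img,roi,rmin,gmin):
    i=cv2.resize(img[roi[1]:roi[3],roi[0]:roi[2]],None,fx=S,fy=S,interpolation=cv2.INTER_CUBIC).astype(int)
    m=((i[...,2]>rmin)&(i[...,1]>gmin)).astype(np.uint8)*255
    cs,_=cv2.findContours(m,cv2.RETR_EXTERNAL,cv2.CHAIN_APPROX_NONE);o=np.zeros_like(m)
    cv2.drawContours(o,[max(cs,key=cv2.contourArea)],-1,255,-1);return o
def fitcarton(views,x0,sels):
    D=[(cam(n),roi,mask(cv2.imread(f),roi,*th)) for n,f,roi,th in views]
    D=[(k,r,m,soft(m)) for k,r,m in D]
    def cost(x,sel):
        P=cparts(x[3],x[4])
        return sum(((soft(render(k,P,np.array([x[0],x[1],0,0,0,x[2]]),None,r))-t)**2).sum()/t.sum() for k,r,m,t in [D[i] for i in sel])
    for sel in sels:
        x=np.array(x0)
        for _ in range(2):
            sx=np.vstack([x,x+np.diag([.008,.008,.06,.15,.15])])
            x=minimize(cost,x,args=(sel,),method="Nelder-Mead",options=dict(initial_simplex=sx,maxiter=250)).x
        print(sel,x,cost(x,sel))
    for (k,r,m,t),v in zip(D,views):
        q=render(k,cparts(x[3],x[4]),np.array([x[0],x[1],0,0,0,x[2]]),None,r)
        cv2.imwrite("pics/ov_"+v[0]+".png",np.dstack([m,0*m,q]))
    return x
E
python3 - <<'E'
from fitc import *
v=[("wc","pics/wc.png",(150,110,310,280),(125,100)),("top","pics/top0.png",(170,168,250,258),(70,45)),("side","pics/side0.png",(234,128,308,198),(100,60))]
fitcarton(v,[.51,.245,.1,1.1,1.1],[[0],[1],[2],[0,1,2]])
ims=[cv2.imread("pics/ov_%s.png"%n) for n in("wc","top","side")]
o=np.zeros((600,800,3),np.uint8);i=cv2.resize(ims[0],None,fx=.6,fy=.6);o[:i.shape[0],:i.shape[1]]=i;o[:360,400:720]=ims[1];i=cv2.resize(ims[2],None,fx=.8,fy=.8);o[360:360+i.shape[0],400:400+i.shape[1]]=i
cv2.imwrite("pics/comb3.png",o)
E
```

```text
[0] [0.5135 0.2465 0.1079 1.0149 1.0547] 0.012346226
[1] [0.5124 0.2461 0.1013 1.0139 1.0364] 0.024291767
[2] [0.5138 0.2442 0.1094 1.1033 1.1069] 0.0038558124
[0, 1, 2] [0.5133 0.2463 0.109  1.0589 1.0514] 0.046018645
```

View pics/comb3.png

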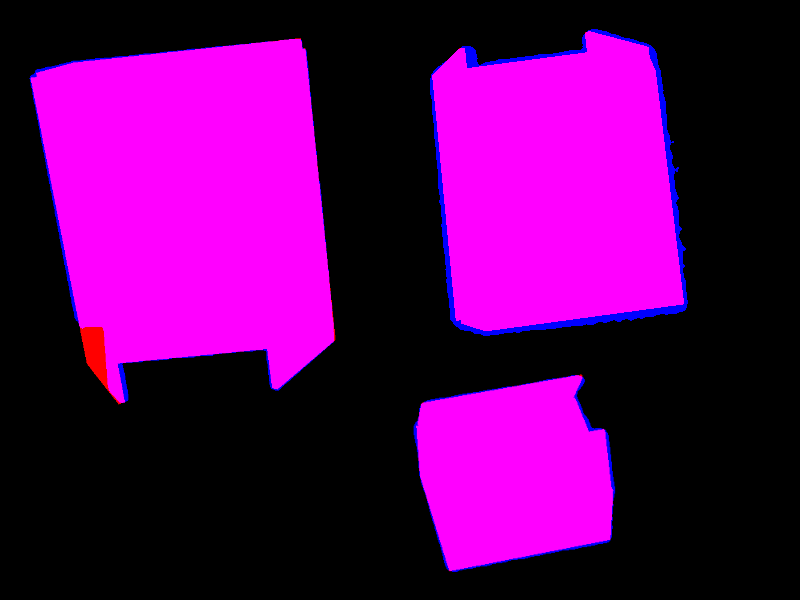

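The overlay matches (magenta) in all three views, so I'll use the carton fit: (0.513, 0.246), yaw 0.109, flaps at about 1.05.

Run:
```python
from h import *
a=[np.pi,0,.109]
print(go([.5133,.2463,.2],a));print(go([.5133,.2463,.107],a))
```

```text
[ 0.0014  0.0003 -0.071  -0.0402 -0.0801  0.1712]
[ 0.0014  0.0003 -0.071  -0.0402 -0.0804  0.2874]
```

```bash
python3 -m crank '0.001 0 -0.071 -0.04 -0.08 0.17 1;0.001 0 -0.071 -0.04 -0.08 0.17 1;0.001 0 -0.071 -0.04 -0.08 0.17 1;0.001 0 -0.071 -0.04 -0.08 0.17 1;0.001 0 -0.071 -0.04 -0.08 0.287 1;0.001 0 -0.071 -0.04 -0.08 0.287 1;0.001 0 -0.071 -0.04 -0.08 0.287 1;0.001 0 -0.071 -0.04 -0.08 0.287 1'
python3 - <<'E'
from h import *
a=[np.pi,0,.109]
print(go([.5133,.2463,.107],a))
E
```

```text
time_s: 3.25
eef_pos: [0.5162, 0.2453, 0.1105]
ee_rot: [-3.141, -0.004, 0.106]
contact_force: [-0.3, 0.5, -0.1]
width: 0.0147
grasp_force: 0.0
[-0.0004 -0.0027 -0.0022 -0.0035 -0.0016  0.0043]
```

```bash
python3 -m crank '0 0 0 0 -0.03 0 1;0 0 0 0 -0.055 0 1;0 0 0 0 -0.08 -0.003 1;0 0 0 0 -0.1 -0.006 1;0 0 0 0 -0.11 -0.004 1;0 0 0 0 -0.12 0.004 1;0 0 0 0 -0.124 0.008 1;0 0 0 0 -0.124 0.008 1'; python3 -m crank '0 0 0 0 0 -0.025 1;0 0 0 0 0.078 -0.016 1;0 0 0 0 0.14 -0.008 1;0 0 0 0 0.18 -0.011 1;0 0 0 0 0.204 -0.014 1;0 0 0 0 0.229 -0.012 1;0 0 0 0 0.244 -0.004 1;0 0 0 0 0.248 0 1'; python3 -m crank '0 0 0 0 0 0 1;0 0 0 0 0 -0.06 1;0 0 0 0 0 -0.15 1;0 0 0 0 0 -0.2 1'
python3 - <<'E'
from h import *
from cell import viewer
print(go([.50,.2463,.34],[np.pi,0,.109]))
c=viewer.capture("side");cv2.imwrite("pics/side1.png",c["frame"]);
c=viewer.capture("top");cv2.imwrite("pics/top1.png",c["frame"]);
E
```

```text
time_s: 4.25
eef_pos: [0.503, 0.3442, 0.1005]
ee_rot: [3.141, 0.001, 0.107]
contact_force: [-0.6, -0.2, -0.3]
width: 0.0005
grasp_force: 0.0
time_s: 5.25
eef_pos: [0.5244, 0.1465, 0.1007]
ee_rot: [3.141, 0.0, 0.106]
contact_force: [0.3, 0.7, 0.3]
width: 0.0002
grasp_force: 0.3
time_s: 5.75
eef_pos: [0.5247, 0.1477, 0.2638]
ee_rot: [-3.142, -0.001, 0.108]
contact_force: [0.1, -0.5, 0.6]
width: 0.0
grasp_force: 0.0
[-0.     -0.001  -0.0008 -0.0173 -0.1258 -0.0953]
```

```bash
python3 -m crank '0 0 0 0 0.08 -0.04 0.3;0 0 0 0 0.08 -0.04 0.3;0 0 0 0 0.08 -0.04 0.3;0 0 0 0 0.08 -0.04 0.3'
python3 - <<'E'
from h import *
a=wrist("wd")
z=cv2.resize(a[80:290,60:290],None,fx=2,fy=2,interpolation=cv2.INTER_CUBIC)
z=(255*(z/255.)**2.2).astype(np.uint8)
b=cv2.resize(cv2.imread("pics/top1.png")[165:260,165:255],None,fx=3.7,fy=3.7,interpolation=cv2.INTER_CUBIC)
c=cv2.resize(cv2.imread("pics/side1.png")[120:205,220:315],None,fx=2.5,fy=2.5,interpolation=cv2.INTER_CUBIC)
o=np.zeros((600,800,3),np.uint8);o[:420,:460]=z;o[:b.shape[0],465:465+b.shape[1]]=b;o[360:360+c.shape[0],465:465+c.shape[1]]=c
cv2.imwrite("pics/comb4.png",o)
E
```

```text
time_s: 6.35
eef_pos: [0.5307, 0.0844, 0.2919]
ee_rot: [-3.141, 0.002, 0.108]
contact_force: [0.9, 0.8, -0.0]
width: 0.0326
grasp_force: 0.0
```

View pics/comb4.png

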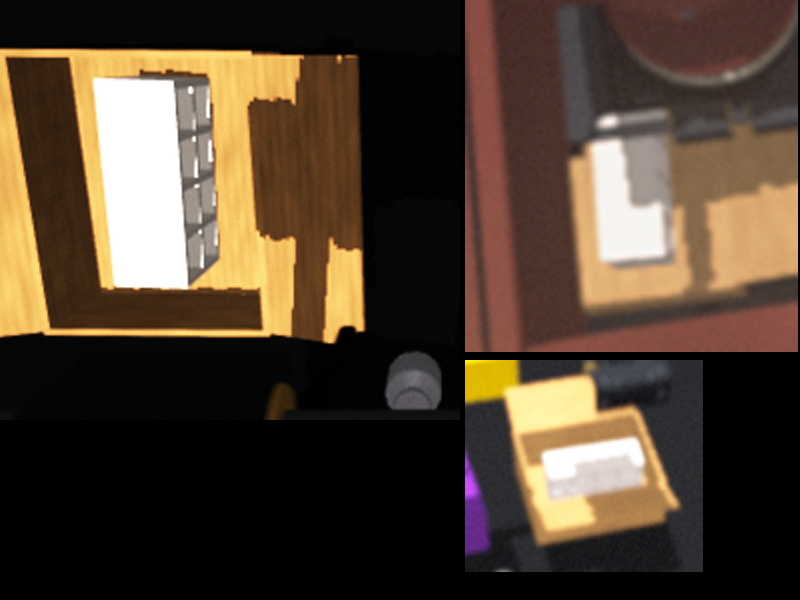

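The enlarged wrist view shows a 4x2 grid of square sockets on the tier's -y face. Its upper-edge corners are at zoomed (93,78), (177,80), (187,288), (113,286), and both flaps are folded out nearly level. Next I'll triangulate the tier's top edge.

Run:
```python
from h import *
d=cam("wd");c=cam("wc");t=cam("top")
D=[(106.5,119),(148.5,120),(153.5,224),(116.5,223)];C=[(206.7,148.3),(241.7,146.7),(249.3,235),(215,236.7)]
T=[((x-480)/4+170,y/4+165) for x,y in((592,97),(664,93),(680,280),(608,286))]
E=[]
for a,b,e in zip(D,C,T):
    print(tri([(d,a),(c,b)]),tri([(d,a),(c,b),(t,e)]),onz(d,a,.064),onz(c,b,.064),onz(t,e,.064))
for K,L in((d,D),(c,C),(t,T)):
    q=np.array([onz(K,p,.064) for p in L]);m=q.mean(0);v=q[0]+q[1]-q[2]-q[3];print(m,np.arctan2(v[1],v[0]),np.linalg.norm(v)/2)
```

```text
[0.5764 0.2704 0.0694] [0.5759 0.2719 0.0655] [0.5762 0.273  0.064 ] [0.5756 0.2716 0.064 ] [0.576  0.2725 0.064 ]
[0.5789 0.2287 0.0645] [0.5784 0.2285 0.0623] [0.58   0.2287 0.064 ] [0.5777 0.229  0.064 ] [0.5774 0.2268 0.064 ]
[0.4648 0.2216 0.0676] [0.4599 0.222  0.0561] [0.4635 0.2228 0.064 ] [0.4634 0.2219 0.064 ] [0.4576 0.217  0.064 ]
[0.4581 0.2681 0.058 ] [0.457  0.2668 0.0562] [0.4601 0.2653 0.064 ] [0.4608 0.2669 0.064 ] [0.4551 0.2618 0.064 ]
[0.52   0.2475 0.064 ] 0.05813753485278179 0.11651449749500464
[0.5194 0.2473 0.064 ] 0.05125853797518561 0.11466398223367949
[0.5165 0.2445 0.064 ] 0.08523633193767667 0.12079651627640935
```

Run:
```python
from h import *
from cell import telemetry
s=telemetry.observe();print(s["joints"],s["eef_pos"],s["ee_rot"],s["width"])
```

```text
[ 0.0107 -0.0191  1.6865  0.0005  1.4763  1.4735] [0.5307 0.0844 0.2919] [-3.1409  0.0021  0.1079] 0.036749208076930474
```

```bash
python3 -m crank '0 0 -1 0.008 -0.204 0.05 0.3;0 0 -1 0.008 -0.204 0.05 0.3;0 0 -1 0.008 -0.204 0.05 0.3;0 0 -1 0.008 -0.204 0.05 0.3;0 0 -1 0.008 -0.204 0.05 0.3;0 0 -1 0.008 -0.204 0.05 0.3;0 0 -1 0.008 -0.204 0.05 0.3;0 0 -1 0.008 -0.204 0.05 0.3'
python3 - <<'E'
from h import *
print(go([.5195,.247,.17],[np.pi,0,np.pi+.055]))
E
```

```text
time_s: 7.4
eef_pos: [0.5195, 0.2473, 0.2523]
ee_rot: [-3.14, 0.0, 1.614]
contact_force: [-0.5, 0.3, -0.5]
width: 0.0609
grasp_force: 0.0
[-0.0009 -0.0007 -1.0548 -0.0004  0.0002  0.1028]
```

```bash
python3 -m crank '0 0 -1 0 0 0.1 0.3;0 0 -1 0 0 0.1 0.3;0 0 -1 0 0 0.1 0.3;0 0 -1 0 0 0.1 0.3;0 0 -1 0 0 0.1 0.3;0 0 -1 0 0 0.1 0.3;0 0 -1 0 0 0.1 0.3;0 0 -1 0 0 0.1 0.3'
python3 - <<'E'
from h import *
from cell import telemetry
print(go([.5195,.247,.056],[np.pi,0,np.pi+.055]),telemetry.observe()["joints"])
E
```

```text
time_s: 8.4
eef_pos: [0.5194, 0.2472, 0.1723]
ee_rot: [-3.141, -0.001, 3.114]
contact_force: [0.6, 0.3, -0.4]
width: 0.061
grasp_force: 0.0
[-0.0001 -0.001  -0.0549 -0.0004 -0.0003  0.1454] [ 0.3071  0.1604  1.7253  0.0003  1.2574 -1.2365]
```

Descend and grip, with the lift in a separate call.

```bash
python3 -m crank '0 0 -0.055 0 0 0.05 0.3;0 0 -0.055 0 0 0.1 0.3;0 0 -0.055 0 0 0.135 0.3;0 0 -0.055 0 0 0.145 0.3;0 0 -0.055 0 0 0.145 0.3;0 0 -0.055 0 0 0.145 0.6;0 0 -0.055 0 0 0.145 0.8;0 0 -0.055 0 0 0.145 1'
python3 -m crank '0 0 0 0 0 0 1;0 0 0 0 0 0 1;0 0 0 0 0 -0.01 1;0 0 0 0 0 -0.03 1;0 0 0 0 0 -0.08 1;0 0 0 0 0 -0.14 1;0 0 0 0 0 -0.18 1;0 0 0 0 0 -0.18 1'
```

```text
time_s: 9.4
eef_pos: [0.5211, 0.2466, 0.0584]
ee_rot: [3.141, 0.002, -3.094]
contact_force: [-1.0, 0.2, 2.9]
width: 0.0414
grasp_force: 29.9
time_s: 10.4
eef_pos: [0.5224, 0.247, 0.2057]
ee_rot: [3.14, 0.007, -3.094]
contact_force: [-0.3, 0.3, -1.1]
width: 0.0417
grasp_force: 29.9
```

```bash
python3 -m crank '0 0 1 0.042 -0.307 0.02 1;0 0 1 0.042 -0.307 0.02 1;0 0 1 0.042 -0.307 0.02 1;0 0 1 0.042 -0.307 0.02 1;0 0 1 0.042 -0.307 0.02 1;0 0 1 0.042 -0.307 0.02 1;0 0 1 0.042 -0.307 0.02 1;0 0 1 0.042 -0.307 0.02 1'
python3 - <<'E'
from h import *
from cell import telemetry
s=telemetry.observe();print(s["joints"],s["width"])
# tilt target: tool z = cos45 down, +x outward
for d in (.8,):
    for base in (R.from_euler("xyz",[np.pi,0,np.pi/2]),):
        r=R.from_rotvec([0,-d,0])*base
        print(r.as_matrix()[:,2], r.as_euler("xyz"), go([.5,0,.18],r.as_euler("xyz")))
E
```

```text
time_s: 11.4
eef_pos: [0.4973, -0.0006, 0.1836]
ee_rot: [-3.139, -0.001, 1.683]
contact_force: [-0.2, -0.7, -1.4]
width: 0.0414
grasp_force: 29.9
[-0.1599 -0.0371  1.9104  0.0001  1.2711 -0.2719] 0.041402699926633355
[ 0.7174  0.     -0.6967] [2.3416 0.     1.5708] [-0.5346 -0.0303  0.0704  0.0003  0.0035  0.0045]
```

Run:
```python
from h import *
r=R.from_rotvec([0,-.8,0])*R.from_euler("xyz",[np.pi,0,np.pi/2])
print(go([.545,0,.16],r.as_euler("xyz")))
```

```text
[-0.5346 -0.0303  0.0704 -0.006   0.0594  0.0293]
```

```bash
python3 -m crank '-0.535 -0.03 0.07 -0.006 0.059 0.029 1;-0.535 -0.03 0.07 -0.006 0.059 0.029 1;-0.535 -0.03 0.07 -0.006 0.059 0.029 1;-0.535 -0.03 0.07 -0.006 0.059 0.029 1;-0.535 -0.03 0.07 -0.006 0.059 0.029 1;-0.535 -0.03 0.07 -0.006 0.059 0.029 1;-0.535 -0.03 0.07 -0.006 0.059 0.029 1'
python3 - <<'E'
from h import *
from cell import telemetry,viewer
s=telemetry.observe();print(s["joints"],s["width"])
e=R.from_rotvec([0,-.8,0])*R.from_euler("xyz",[np.pi,0,np.pi/2])
print(go([.545,0,.065],e.as_euler("xyz")),go([.545,0,.051],e.as_euler("xyz")))
c=viewer.capture("side")["frame"];cv2.imwrite("pics/s2.png",cv2.resize(c[130:400,130:430],None,fx=2,fy=2))
E
```

```text
time_s: 12.28
eef_pos: [0.5462, 0.0001, 0.1623]
ee_rot: [2.339, 0.001, 1.578]
contact_force: [0.1, -0.4, -0.5]
width: 0.0419
grasp_force: 29.9
[-0.2595 -0.3924  2.4506  0.5801  0.3528 -0.7395] 0.04186330023895733
[ 0.0017 -0.0034  0.0037 -0.0001 -0.0886  0.0834] [ 0.0017 -0.0034  0.0037 -0.0001 -0.1012  0.0956]
```

View pics/s2.png

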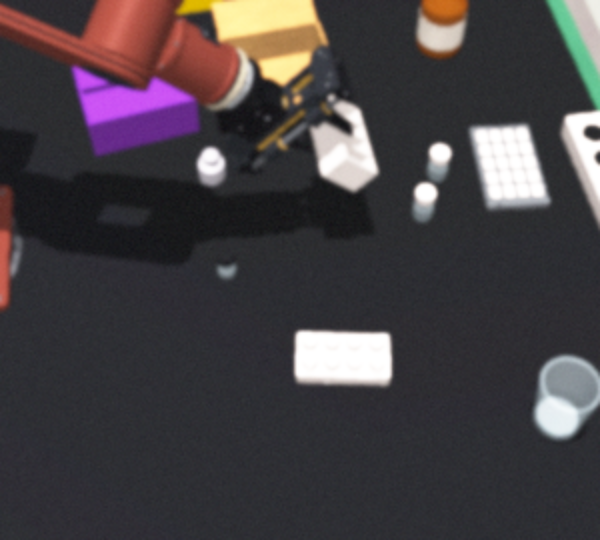

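The side view shows the tier held tilted about 45° over clear bench, sockets toward the bench. The vials (425,195) and (440,160) and the weight (210,165) are still standing.

```bash
python3 -m crank '0 0 0 0 -0.01 0.05 1;0 0 0 0 -0.04 0.09 1;0 0 0 0 -0.053 0.102 1;0 0 0 0 -0.062 0.111 1;0 0 0 0 -0.062 0.111 1'
python3 - <<'E'
from h import *
from cell import telemetry
s=telemetry.observe();print(s["joints"],s["width"],s["contact_force"])
e=R.from_rotvec([0,-.8,0])*R.from_euler("xyz",[np.pi,0,np.pi/2])
print(go([.575,0,.054],e.as_euler("xyz")))
E
```

```text
time_s: 12.95
eef_pos: [0.5749, -0.0041, 0.0629]
ee_rot: [2.336, -0.007, 1.585]
contact_force: [1.1, -0.4, -1.2]
width: 0.0416
grasp_force: 29.9
[-0.2596 -0.0171  2.4018  1.7112  0.2028 -1.9016] 0.041616193429580124 [ 1.1008 -0.4169 -1.2128]
[ 0.0037 -0.0099  0.0034  0.0051 -0.0079  0.0079]
```

Run:
```python
from h import *
e=R.from_euler("z",.2)*R.from_rotvec([0,-.8,0])*R.from_euler("xyz",[np.pi,0,np.pi/2])
E=e.as_euler("xyz");print(E,e.as_matrix())
for p in([.56,0,.068],[.56,0,.055],[.56,0,.052]):print(go(p,E))
```

```text
[2.3416 0.     1.7708] [[-0.1987  0.6828  0.7031]
 [ 0.9801  0.1384  0.1425]
 [ 0.      0.7174 -0.6967]]
[ 0.0041  0.086  -0.0893  0.0055 -0.0082 -0.0177]
[ 0.0041  0.086  -0.0893  0.0053 -0.02   -0.0065]
[ 0.0041  0.086  -0.0893  0.0053 -0.0227 -0.0039]
```

```bash
python3 -m crank '0.004 0.086 -0.089 0.005 -0.008 -0.018 1;0.004 0.086 -0.089 0.005 -0.008 -0.018 1;0.004 0.086 -0.089 0.005 -0.02 -0.006 1;0.004 0.086 -0.089 0.005 -0.023 -0.004 1;0.004 0.086 -0.089 0.005 -0.023 -0.004 1'
python3 - <<'E'
from h import *
from cell import telemetry
s=telemetry.observe();print(s["joints"],s["width"],s["contact_force"],s["eef_pos"],s["ee_rot"])
E
```

```text
time_s: 13.58
eef_pos: [0.5599, -0.0002, 0.0532]
ee_rot: [2.34, 0.0, 1.769]
contact_force: [-1.2, -0.4, -0.5]
width: 0.0412
grasp_force: 29.9
[-0.3771 -0.0048  2.4162  1.5336  0.4023 -1.9543] 0.04121851692089648 [-1.2159 -0.4133 -0.5475] [ 0.5599 -0.0002  0.0532] [2.3396 0.     1.7693]
```

```bash
python3 -m crank '0 0 0 0 -0.0018 0.0017 1;0 0 0 0 -0.0036 0.0035 1;0 0 0 0 -0.0036 0.0035 1'
```

```text
time_s: 13.95
eef_pos: [0.5619, -0.0005, 0.0522]
ee_rot: [2.334, 0.001, 1.771]
contact_force: [-4.9, -1.2, 13.2]
width: 0.0413
grasp_force: 30.0
```

```bash
python3 -m crank '0 0 0 0 0.001 -0.001 0.45;0 0 0 0 0.001 -0.001 0.35;0 0 0 0 0.001 -0.001 0.28;0 0 0 0 0.001 -0.001 0.25;0 0 0 0 0 -0.012 0.25;0 0 0 0 -0.005 -0.025 0.25;0 0 0 0 -0.008 -0.04 0.25;0 0 0 0 -0.008 -0.08 0.25'
python3 - <<'E'
from h import *
from cell import telemetry,viewer
s=telemetry.observe();print(s["joints"])
c=viewer.capture("side")["frame"];cv2.imwrite("pics/s3.png",cv2.resize(c[130:400,130:430],None,fx=2,fy=2))
E
```

```text
time_s: 14.95
eef_pos: [0.5087, -0.0096, 0.0877]
ee_rot: [2.343, -0.002, 1.771]
contact_force: [-0.2, -0.0, 0.7]
width: 0.0654
grasp_force: 0.0
[-0.4776 -0.272   2.5422  1.1995  0.5045 -1.6629]
```

View pics/s3.png

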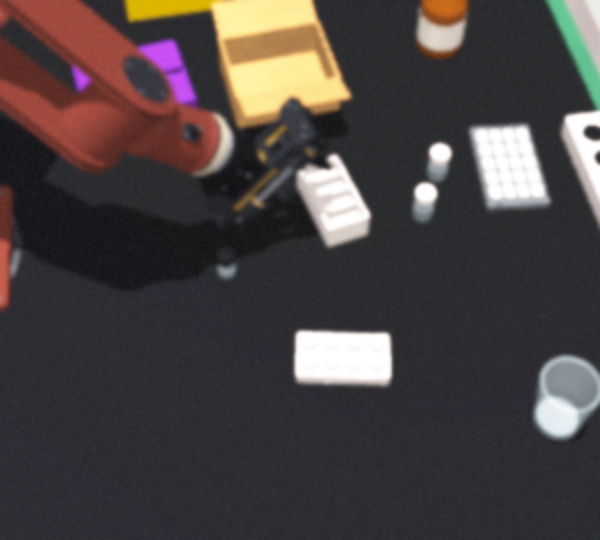

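The tier lies flat at zoomed (335,200) with its bays up and sockets down, and everything else still stands. Next I'll rise, straighten the tool and look.

Run:
```python
from h import *
a=[np.pi,0,1.77]
T=pose(__import__("cell").telemetry.observe());e=R.from_matrix(T[:3,:3]).as_euler("xyz")
print(go([.50,0,.16],e),go([.52,0,.25],a),go([.57,0.02,.33],a))
```

```text
[ 0.      0.     -0.      0.0144  0.0571 -0.0659] [ 0.5341  0.0005  0.0014  0.0092  0.155  -0.1266] [ 0.5341  0.0005  0.0014  0.0211  0.2729 -0.1486]
```

```bash
python3 -m crank '0 0 0 0.014 0.057 -0.066 0.2;0.1 0 0 0.014 0.1 -0.1 0.2;0.534 0 0.001 0.009 0.155 -0.127 0.2;0.534 0 0.001 0.021 0.273 -0.149 0.2;0.534 0 0.001 0.021 0.273 -0.149 0.2;0.534 0 0.001 0.021 0.273 -0.149 0.2;0.534 0 0.001 0.021 0.273 -0.149 0.2;0.534 0 0.001 0.021 0.273 -0.149 0.2'
python3 -m crank '0 0 0 0 0 0 0.2'
python3 - <<'E'
from fit import *
a=wrist("we")
a2=(255*(a/255.)**1.5).astype(np.uint8)
g=cv2.cvtColor(a,cv2.COLOR_BGR2GRAY);print([ (t,(g>t).sum()) for t in(120,150,180,210)])
cv2.imwrite("pics/we_g.png",a2)
E
```

```text
time_s: 16.0
eef_pos: [0.5723, 0.0205, 0.3269]
ee_rot: [-3.14, -0.002, 1.772]
contact_force: [-0.7, 0.7, 0.1]
width: 0.0697
grasp_force: 0.0
time_s: 16.12
eef_pos: [0.5709, 0.0198, 0.3275]
ee_rot: [3.141, -0.002, 1.77]
contact_force: [0.6, -0.4, 0.2]
width: 0.0692
grasp_force: 0.0
[(120, np.int64(29572)), (150, np.int64(27984)), (180, np.int64(22297)), (210, np.int64(18833))]
```

View pics/we_g.png

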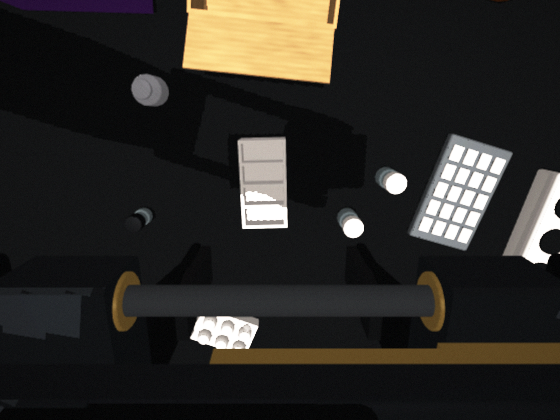

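The tier is at (238–288, 137–229), flat with its four bays up. The vials are at (391,180), (350,224) and (138,218), and the weight is at (150,90).

```bash
cat > fitt.py <<'E'
from fitc import *
def tfit(views,x0,free=False):
    D=[(cam(n),roi,soft(mask(cv2.imread(f),roi,th,th))) for n,f,roi,th in views]
    P=[box((-.058,-.03,0),(.058,.03,.042))]
    def cost(x):
        p=np.array([x[0],x[1],x[3] if free else 0,0,0,x[2]])
        return sum(((soft(render(k,P,p,None,r))-t)**2).sum()/t.sum() for k,r,t in D)
    x0=np.array(list(x0)+([0] if free else []))
    d=np.diag([.008,.008,.06]+([.008] if free else []))
    return (lambda r:(r.x,r.fun))(minimize(cost,x0,method="Nelder-Mead",options=dict(initial_simplex=np.vstack([x0,x0+d]),maxiter=300)))
E
python3 - <<'E'
from fitt import *
from cell import viewer
c=viewer.capture("side")["frame"];cv2.imwrite("pics/side4.png",c)
c=viewer.capture("top")["frame"];cv2.imwrite("pics/top4.png",c)
w=("we","pics/we.png",(225,128,300,240),115)
for th in(100,115,130):
    w=w[:3]+(th,);print(tfit([w],[.56,0,1.77]),tfit([w],[.56,0,1.77],True))
x=tfit([w],[.56,0,1.77])[0]
q=proj(cam("side"),np.array([[x[0],x[1],.042]]))
print(q, c.shape)
s=("side","pics/side4.png",(265,195,330,260),100)
try: print(tfit([s],x),tfit([w,s],x,True),tfit([w,s],x))
except Exception as e: print(e)
E
```

```text
(array([ 0.5549, -0.001 ,  1.7944]), np.float64(0.003191843628883362)) (array([ 0.555 , -0.    ,  1.7939,  0.0047]), np.float64(0.001027917955070734))
(array([ 0.555 , -0.0011,  1.7936]), np.float64(0.0019399531884118915)) (array([ 0.5549, -0.0006,  1.7933,  0.0027]), np.float64(0.0011416589841246605))
(array([ 0.555 , -0.0011,  1.794 ]), np.float64(0.0011543947039172053)) (array([ 0.555 , -0.001 ,  1.7929,  0.0008]), np.float64(0.0010613104095682502))
[[295.9901 224.791 ]] (420, 560, 3)
(array([ 0.555 , -0.0028,  1.8139]), np.float64(0.011172408238053322)) (array([ 0.555 , -0.0014,  1.797 , -0.001 ]), np.float64(0.014371472410857677)) (array([ 0.5551, -0.0014,  1.7975]), np.float64(0.014972105622291565))
```

Run:
```python
from h import *
a=[np.pi,0,1.794]
print(go([.555,-.001,.10],a),go([.555,-.001,.03],a))
```

```text
[ 0.0009 -0.0004 -0.0167 -0.0212 -0.0247  0.2857] [ 0.0009 -0.0004 -0.0167 -0.0213 -0.0248  0.3732]
```

```bash
python3 -m crank '0.001 0 -0.017 -0.021 -0.025 0.14 0;0.001 0 -0.017 -0.021 -0.025 0.286 0;0.001 0 -0.017 -0.021 -0.025 0.286 0;0.001 0 -0.017 -0.021 -0.025 0.286 0;0.001 0 -0.017 -0.021 -0.025 0.32 0;0.001 0 -0.017 -0.021 -0.025 0.35 0;0.001 0 -0.017 -0.021 -0.025 0.373 0;0.001 0 -0.017 -0.021 -0.025 0.373 0'
python3 -m crank '0 0 0 0 0 0 1;0 0 0 0 0 0 1;0 0 0 0 0 0 1;0 0 0 0 0 0 1'
python3 - <<'E'
from h import *
print(go([.555,-.001,.03],[np.pi,0,1.794]))
E
```

```text
time_s: 17.27
eef_pos: [0.5539, -0.0007, 0.0291]
ee_rot: [-3.138, -0.001, 1.794]
contact_force: [-0.3, -0.3, -0.3]
width: 0.0869
grasp_force: 0.0
time_s: 17.77
eef_pos: [0.5557, -0.0008, 0.0308]
ee_rot: [-3.141, 0.0, 1.795]
contact_force: [-0.7, -0.4, 2.0]
width: 0.0599
grasp_force: 30.0
[-0.0001  0.      0.0006 -0.0001 -0.0009  0.001 ]
```

Run:
```python
from h import *
print(go([.615,-.26,.28],[np.pi,0,-.175+np.pi]))
```

```text
[-0.0001 -0.     -0.7811 -0.3324  0.0002 -0.3115]
```

```bash
python3 -m crank '0 0 0 0 0 -0.02 1;0 0 0 0 0 -0.08 1;0 0 0 0 0 -0.15 1;0 0 -0.1 -0.05 0 -0.22 1;0 0 -0.2 -0.12 0 -0.311 1;0 0 -0.4 -0.2 0 -0.311 1;0 0 -0.5 -0.28 0 -0.311 1;0 0 -0.6 -0.332 0 -0.311 1'
python3 - <<'E'
from h import *
print(go([.615,-.26,.28],[np.pi,0,-.175+np.pi]))
E
```

```text
time_s: 18.77
eef_pos: [0.6133, -0.2543, 0.2808]
ee_rot: [-3.141, 0.001, 2.664]
contact_force: [0.4, -0.3, -0.2]
width: 0.0598
grasp_force: 30.0
[-0.0003  0.0009 -0.202  -0.0052 -0.0053  0.001 ]
```

```bash
python3 -m crank '0 0 -0.202 -0.003 -0.003 0 1;0 0 -0.202 -0.003 -0.003 0 1;0 0 -0.202 -0.003 -0.003 0 1;0 0 -0.202 -0.003 -0.003 0 1'
python3 - <<'E'
from fit import *
from scipy.optimize import minimize
a=wrist("wf");g=cv2.cvtColor(a,cv2.COLOR_BGR2GRAY)
KT=cam("wf");q=proj(KT,[[.526,-.245,.02]])[0];print(q)
u,v=q.astype(int);cv2.imwrite("pics/wf_c.png",cv2.resize(a,None,fx=1.4,fy=1.4))
E
```

```text
time_s: 19.27
eef_pos: [0.6138, -0.2555, 0.279]
ee_rot: [-3.141, -0.001, 2.958]
contact_force: [-0.2, -0.4, -1.6]
width: 0.0597
grasp_force: 30.0
[272.5901  98.6493]
```

View pics/wf_c.png

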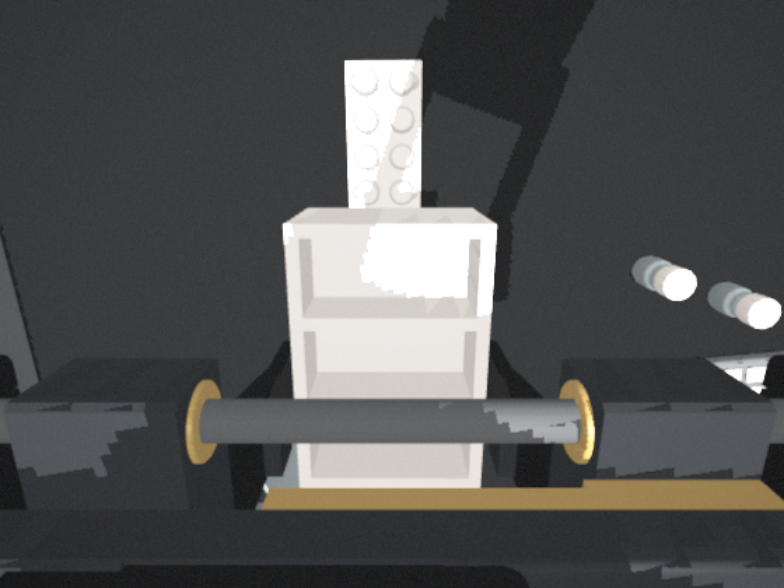

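The base's 4x2 studs are clear at zoomed (346–422, 60–208), lined up ahead of the held tier, whose near edge is at row 208.

Run:
```python
from fitt import *
P=basepts();
def run(views,x0=[.526,-.245,-.176],zf=False):
    D=[(cam(n),r,soft(mask(cv2.imread(f),r,th,th))) for n,f,r,th in views]
    def cost(x): return sum(((soft(render(k,P,np.array([x[0],x[1],x[3] if zf else 0,0,0,x[2]]),None,r))-t)**2).sum()/t.sum() for k,r,t in D)
    x0=np.array(x0+([0] if zf else []));d=np.diag([.006,.006,.05]+([.006] if zf else []))
    r=minimize(cost,x0,method="Nelder-Mead",options=dict(initial_simplex=np.vstack([x0,x0+d]),maxiter=300));return r.x,r.fun
W=("wf","pics/wf.png",(235,35,315,144))
for th in(115,140,165): print("w",run([W+(th,)]),run([W+(th,)],zf=True))
for th in(110,130,150):
    T=("top","pics/top0.png",(370,170,425,245),th);Sd=("side","pics/side0.png",(265,285,340,335),th)
    print("t",run([T]),"s",run([Sd]))
print(run([W+(140,),T,Sd],zf=True))
# held tier: silhouette of top rim near end -> tool x
from cell import telemetry
T=pose(telemetry.observe());KT=cam("wf")
K=np.array([[x,y,z] for x in(.058,) for y in(-.03,.03) for z in(-.03,.012)])
loc=np.array([[.058,y,z] for y in(-.03,.03) for z in(-.012,.030)]) # tool frame: z down; top at -.012
print(proj(KT,loc@T[:3,:3].T+T[:3,3])*1.4)
print(go([.526,-.245,.1],[np.pi,0,-.175+np.pi]))
```

```text
w (array([ 0.526 , -0.2437, -0.1755]), np.float64(0.0016516014002263546)) (array([ 0.527 , -0.2438, -0.1759,  0.0055]), np.float64(0.0002374956093262881))
w (array([ 0.5262, -0.2437, -0.1753]), np.float64(0.000492915278300643)) (array([ 0.5266, -0.2438, -0.1763,  0.0019]), np.float64(0.00022996643383521587))
w (array([ 0.5263, -0.2437, -0.174 ]), np.float64(0.0003644903772510588)) (array([ 0.5268, -0.2438, -0.1745,  0.002 ]), np.float64(0.000418100826209411))
t (array([ 0.5254, -0.2469, -0.1783]), np.float64(0.0011093042558059096)) s (array([ 0.5261, -0.2438, -0.1774]), np.float64(0.03074265830218792))
t (array([ 0.5255, -0.247 , -0.1821]), np.float64(0.0021686635445803404)) s (array([ 0.5261, -0.2438, -0.1774]), np.float64(0.01955731213092804))
t (array([ 0.5255, -0.247 , -0.1807]), np.float64(0.008358387276530266)) s (array([ 0.5261, -0.2437, -0.1787]), np.float64(0.012758619152009487))
(array([ 0.526 , -0.2445, -0.1823,  0.0031]), np.float64(0.038779400289058685))
[[280.924  224.2003]
 [305.9886 207.4069]
 [496.1765 224.1471]
 [471.183  207.3742]]
[-0.0001 -0.0006 -0.0053  0.1102 -0.0071  0.2238]
```

```bash
python3 -m crank '0 0 -0.004 0.05 -0.004 0.08 1;0 0 -0.004 0.11 -0.008 0.16 1;0 0 -0.004 0.11 -0.008 0.224 1;0 0 -0.004 0.11 -0.008 0.235 1;0 0 -0.004 0.11 -0.008 0.235 1;0 0 -0.004 0.11 -0.008 0.235 1'
python3 - <<'E'
from h import *
a=[np.pi,0,np.pi-.1765]
for z in(.09,.07,.062,.051):print(go([.5262,-.2437,z],a))
E
```

```text
time_s: 20.08
eef_pos: [0.5274, -0.2468, 0.0926]
ee_rot: [-3.14, 0.002, 2.966]
contact_force: [0.5, -0.5, -1.2]
width: 0.0601
grasp_force: 30.0
[-0.0009  0.0012  0.0006  0.0022  0.0036  0.0033]
[-0.0009  0.0012  0.0006  0.0022  0.0036  0.0283]
[-0.0009  0.0012  0.0006  0.0023  0.0036  0.0383]
[-0.0009  0.0012  0.0006  0.0023  0.0037  0.052 ]
```

```bash
python3 -m crank '0 0 0 0.002 0.0036 0.003 1;0 0 0 0.002 0.0036 0.015 1;0 0 0 0.002 0.0036 0.028 1;0 0 0 0.002 0.0036 0.028 1;0 0 0 0.002 0.0036 0.033 1;0 0 0 0.002 0.0036 0.038 1;0 0 0 0.002 0.0036 0.038 1'
python3 - <<'E'
from h import *
print(go([.5262,-.2437,.062],[np.pi,0,np.pi-.1765]))
E
```

```text
time_s: 20.95
eef_pos: [0.5246, -0.243, 0.0599]
ee_rot: [3.141, -0.002, 2.966]
contact_force: [-0.3, -0.2, -1.0]
width: 0.0597
grasp_force: 30.0
[ 0.0001 -0.0012  0.0006 -0.0021 -0.0006 -0.0027]
```

```bash
python3 -m crank '0 0 0 0 0 0.002 1;0 0 0 0 0 0.004 1;0 0 0 0 0 0.006 1;0 0 0 0 0 0.006 1'
```

```text
time_s: 21.45
eef_pos: [0.5254, -0.2438, 0.0564]
ee_rot: [-3.14, 0.0, 2.966]
contact_force: [-1.7, -1.1, 4.6]
width: 0.0599
grasp_force: 30.0
```

```bash
python3 -m crank '0 0 0 0 0 0.002 1;0 0 0 0 0 0.0035 1;0 0 0 0 0 0.005 1;0 0 0 0 0 0.005 1'; python3 -m crank '0 0 0 0 0 0.0015 1;0 0 0 0 0 0.003 1;0 0 0 0 0 0.004 1;0 0 0 0 0 0.004 1'
```

```text
time_s: 21.95
eef_pos: [0.5264, -0.2442, 0.0546]
ee_rot: [-3.14, 0.002, 2.966]
contact_force: [-4.8, 1.5, 16.7]
width: 0.0599
grasp_force: 30.0
time_s: 22.45
eef_pos: [0.5267, -0.244, 0.0507]
ee_rot: [-3.14, 0.003, 2.966]
contact_force: [-1.0, 0.7, 13.9]
width: 0.0598
grasp_force: 30.0
```

```bash
python3 -m crank '0 0 0 0 0 0.002 1;0 0 0 0 0 0.003 1;0 0 0 0 0 0.003 1'
```

```text
time_s: 22.82
eef_pos: [0.5268, -0.244, 0.0506]
ee_rot: [-3.14, 0.002, 2.966]
contact_force: [-8.8, 4.4, 31.0]
width: 0.0599
grasp_force: 30.0
```

```bash
python3 -m crank '0 0 0 0 0 -0.004 1;0 0 0 0 0 -0.005 0.1;0 0 0 0 0 -0.005 0;0 0 0 0 0 -0.005 0;0 0 0 0 0 -0.03 0;0 0 0 0 0 -0.09 0;0 0 0 0 0 -0.16 0;0 0 0 0 0 -0.2 0'; python3 -m crank '0 0 0 -0.05 0 -0.09 0;0 0 0 -0.05 0 -0.09 0;0 0 0 -0.05 0 -0.09 0'
python3 - <<'E'
from fitt import *
from cell import viewer
wrist("wg")
a=cv2.imread("pics/wg.png");KT=cam("wg")
c=np.array([[sx*.058,sy*.03,z] for z in(.02,.062) for sx in(-1,1) for sy in(-1,1)]);Rm=R.from_euler("z",-.1765).as_matrix()
for p in proj(KT,c@Rm.T+[.5262,-.2437,0]): cv2.circle(a,tuple(int(round(v)) for v in p),2,(0,0,255),-1)
s=viewer.capture("side")["frame"]
o=np.zeros((420,790,3),np.uint8);o[:,:400]=a[:,80:480];o[:,410:]=cv2.resize(s[270:350,250:350],(380,304))[:,:].copy() if 0 else cv2.copyMakeBorder(cv2.resize(s[270:350,250:350],(380,304)),0,116,0,0,cv2.BORDER_CONSTANT)
cv2.imwrite("pics/comb5.png",o)
E
```

```text
time_s: 23.82
eef_pos: [0.5263, -0.2438, 0.2111]
ee_rot: [-3.139, 0.004, 2.966]
contact_force: [0.4, -0.3, -0.1]
width: 0.0872
grasp_force: 0.0
time_s: 24.2
eef_pos: [0.5657, -0.2506, 0.2811]
ee_rot: [-3.14, 0.004, 2.967]
contact_force: [-1.0, -1.0, -0.4]
width: 0.0871
grasp_force: 0.0
```

View pics/comb5.png

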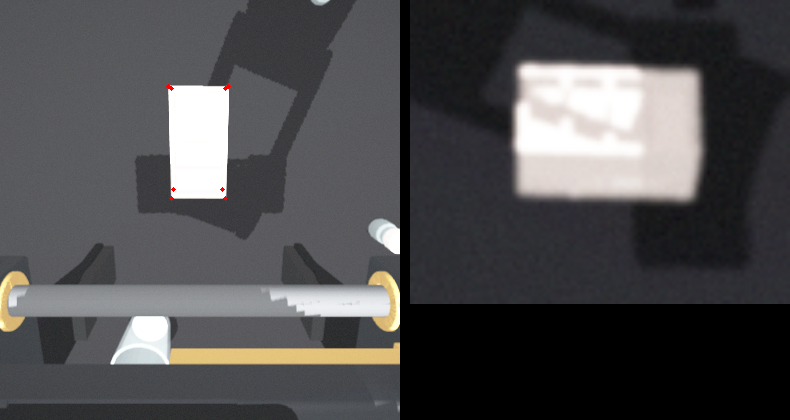

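The predicted corners of the fully seated tier (red) fall exactly on its silhouette at (168–228, 87–198), with no gap to the base. I'm handing it in.

```bash
python3 -c "
from cell import env
print(env.close_job())"
```

```text
the job is handed in; nothing more can be done
None
```

The job is handed in, with no verdict shown: both flaps are folded well back, the tier was laid flat sockets down and released, then regrasped and pressed onto the base until it stopped moving under about 31 N, and the vials and weight were not touched (about 24 s on the robot clock).

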